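# Put a kiln prop away in the dial-lid sorting drum

### The arm

A 6-joint arm with a two-finger parallel gripper is mounted at the origin on the work surface. World frame = base frame: x ahead of the robot, y to its left, z up, the work surface at z = 0. Lengths are in m, angles in rad, forces in N, time in s.
With the tool pointing down it reaches from about 0.375 to 0.825 m from the base axis. Payload 5.5 kg.
Tool frame: the origin (TCP) lies on the front face of the gripper's body, between the roots of the fingers; the fingertips stand 73 mm ahead of it and the grasp point (between the pads) lies 54 mm ahead of it; z points along the fingers, y is the direction in which the jaws open and shut (so a half turn about z gives the same grasp; the last joint's range is limited). The gripper opens to 85 mm and grips with 20 to 120 N. Pads are 22 mm wide; open, the fingers measure 114 mm over their backs; the gripper's body (76 mm by 85 mm) begins 54 mm behind the grasp point. The pads swing forward as they close: fully open they stand 13 mm farther back than shut.
Start: joints at [1.126, 0.314, -0.047, 1.21, 0, 1.571], TCP at [0.258, 0.542, 0.304] pointing down, gripper open.
Joint ranges: [-2.67, 2.67], [-0.69, 1.73], [-1.03, 1.25], [-2.08, 2.16], [-1.42, 1.45], [-3.14, 3.14]. Speed limits (rad/s): [2.39, 2.39, 3.01, 3.14, 3.14, 3.14].

### API

Orientations are given as a rotation vector (axis times angle).
In Python, from workcell import ctrl, optics, order gives the robot as it stands.
- The arm moves only by the tool move_arm, never from a script. Its argument "moves" is a list of rows, each a list of 3 entries, a list of its own where there are three numbers: the closure, from 0 (fully open) to 1 (shut), then the shift along the tool's x, y, z as a fraction of full scale, then the turn, a rotation vector about the tool's x, y, z as a fraction of full scale. In form: [[gripper, [tx, ty, tz], [ax, ay, az]], ...]. A call has 1 to 20 rows; each row shifts and turns the commanded pose from where the row before left it, along the tool's axes as they then stand; what a row does not reach is not made up. Full scale, the value 1, is 0.3 m for a shift and 90 degrees for a turn. A row lasts 1/10 s, in which the tool goes at most 50 mm and 8.59 degrees, less where a joint would pass 70% of its speed; a pose out of reach is approached as far as the arm can. A call with a number of a shift or a turn outside -1 to 1 is refused whole. A call with a gripper value outside its range is refused whole. The fingers move at their own pace and stop on an object; "grip_force" is the grip in N (left out, the last holds). Time passes only in rows, so rows that do not move let the fingers close. It gives the time, the measured TCP pose, the force and the opening at its end, in the units of the state.
- ctrl.read_state(): the state, without advancing time (a new reading comes with each control period).
- optics.camera(name): name is "scene" or "top" or "wrist"; returns a dict with "frame" (420x560x3 uint8, red, green, blue), "fx", "fy", "cx", "cy" (pixels), "D" ([k1, k2, p1, p2, k3] as OpenCV has them; the pictures are not rectified), "T" (4x4, takes a point from camera to world coordinates). Camera axes: x right, y up, looking along -z (the intrinsics and any distortion apply to the point x, -y, -z); pixel columns grow to the right and rows downward; lengths in m; the calibration is good to about 2 mm. A picture is of the moment at which its call begins. There is no depth.
- order.close_job(): hands the job in, once; it reports no verdict.
The state is a dict: "time": time; "joint_positions": joint angles; "qvel": joint speeds; "effort": joint torques, N m; "position": TCP position; "ee_rot": TCP orientation; "force": force on the tool from outside, world axes, zero at the start; "wrist_torque": the same for the moment, N m; "gripper_width": opening from 0.0 (shut) to 1.0 (fully open).
Only numpy, scipy, OpenCV 4.12 (cv2) and the standard library are available. Lean on these libraries where they do the work, as an engineer would, in place of code of your own. Each camera call takes 0.05 s, during which the arm holds its last target.

### The job

The round sorting drum has a turning lid with one wedge-shaped opening, and a sample prop is fixed outside each of its five compartments. Turn the lid until the opening lies squarely over the compartment whose sample is the spool (narrow waist, flared ends), and only then take the loose spool from the ware board and stand it upright on the floor of that compartment. Leave the lid open there, and leave everything else where it is.

Things in the scene. Friction and masses are not known exactly. Their poses are not given: they have to be found in the camera images.
- drum: Fixed drum at any yaw, origin: underside centre, z up. Plywood base disc 320 mm across, 12 mm thick; on it a grey drum 240 mm across, wall 4 mm, to 66 mm above the table. Five 72 degree compartments (radius 28 to 116 mm, 4 mm dividers, floor 12 mm above the table), centred 0, 72, 144, 216, 288 degrees counter-clockwise from its +x; the one at 0 is the spool's, the wanted one.
- spool_sample (a point): Top of the spool sample (same shape as the loose spool), fixed on the base disc outside the wanted compartment, 141 mm from the axis along the drum's +x, top 58 mm above the table. Counter-clockwise from it, likewise fixed every 72 degrees: square block, cone, low three-armed stilt, round tube; all buff ceramic, all lower than the lid.
- pocket (a point): Floor centre of the wanted (spool) compartment: 76 mm from the drum axis along the drum's +x, 12 mm above the table. Fixed to the drum.
- cover (a joint): Angle of the lid, rad, counter-clockwise positive from above: the middle of its opening points along the drum's +x turned by this angle, so 0 is squarely over the wanted compartment. Starts between 0.9 and 2.4 (turn it clockwise); stops at -0.8 and 3.0, which do not help to line it up. Friction about 0.08 N m; it stays where it is left.
- cover_bar (a point): Top centre of the lid's bar, on the axis, 112 mm above the table; +x points to the middle of the opening. Dark wood bar 14 mm thick (x), 74 long (y), 40 tall. Aluminium lid: disc 242 mm across, 6 mm thick, top 72 mm above the table; its 60 degree wedge opening is open at the rim and reaches in to radius 34 mm. A gripper holding the bar can turn the lid.
- spool: The loose spool-shaped kiln prop, 70 g, buff ceramic: 46 mm tall, ends 36 mm in diameter and 7 mm high, waist 22 mm in diameter between 13 and 33 mm from its foot. Origin: centre of its foot; z up along its axis. Stands upright on the ware board in one of three places in a row about 90 mm apart.
- board: Fixed ware board 300 x 110 x 14 mm of planks, long side along its x. Origin: centre of the underside.
- tube: Loose hollow straight tube prop, 34 mm in diameter, 46 mm tall, bore 20 mm, upright on the board; leave it. Origin: centre of its foot.
- block: Loose square block prop 30 x 30 x 46 mm, upright on the board; leave it. Origin: centre of its foot.
- bowl: Loose terracotta bowl, 104 mm across, 45 mm tall; leave it. Origin: centre of its foot.
- mug: Loose white mug, 76 mm across, 85 mm tall; leave it. Origin: centre of its foot.
- jar: Loose jar with a white cap, 64 mm across, 90 mm tall; leave it. Origin: centre of its foot.
- brush: Loose brush 200 mm long lying on the table; leave it. Long along its x.
- knife: Loose flat spatula 200 mm long lying on the table; leave it. Long along its x.
Things that resemble listed ones, but are neither listed nor needed, are in the scene too. Leave any yellow look-alike of the spool alone.

How it is judged:
On the way:
1. the lid's opening is turned squarely over the spool compartment and rests there, the spool still on the board (value of joint cover between -0.12 and 0.12 rad and distance of spool from where it was at the start of the episode below 0.03 m), for 0.3 s.
At the end, for the whole second after the job is handed in: The lid's opening is within 0.12 rad of the middle of the spool compartment, and the spool stands upright (within 0.15 rad) and still on that compartment's floor (foot no more than 18 mm above the table, less than 50 mm horizontally from the compartment's centre) (value of joint cover between -0.12 and 0.12 rad and horizontal distance between spool and pocket below 0.05 m and height (world z) of spool below 0.018 m and angle between spool's own z axis and vertical below 0.15 rad and linear speed of spool below 0.02 m/s); the robot touches nothing.
It fails at once if one of the other loose things (tube, block, bowl, mug, jar, brush, spatula) is moved more than 30 mm (distance of any of tube, block, bowl, mug, jar, brush, knife from where it was at the start of the episode above 0.03 m).
It also fails if it takes over 48 s, if anything falls off the work surface, if the arm or the gripper's body presses on something with over 40 N, if the wrist force passes 120 N, or if a joint passes its speed limit or range.

## Working session

There is one attempt and no reset: what is moved stays moved. The work goes in short steps, Python scripts to look and compute and a tool call to move; the robot and the scene stay as the last step left them, time stands still between calls to the robot, and variables do not carry over. Pictures are saved under pics/ and viewed, and the job is handed in when it is done.

Besides the shell and the picture viewer there is one more tool, called after ">>>" in YAML: its name, and indented under it one key for each argument. move_arm: Moves the arm, as the interface text tells. Its arguments: {"type":"object","properties":{"moves":{"type":"array","items":{"type":"array"}},"grip_force":{"type":"number"}},"required":["moves"]}

```bash
mkdir -p pics; cat > h.py <<'E'
import numpy as np,cv2,pickle
from scipy.spatial.transform import Rotation as R
def snap(name,fn):
    from workcell import optics
    c=optics.camera(name); pickle.dump(c,open(f'pics/{fn}.pkl','wb'))
    cv2.imwrite(f'pics/{fn}.png',cv2.cvtColor(c['frame'],cv2.COLOR_RGB2BGR)); return c
def load(fn): return pickle.load(open(f'pics/{fn}.pkl','rb'))
def KD(c): return np.array([[c['fx'],0,c['cx']],[0,c['fy'],c['cy']],[0,0,1.]]),np.array(c['D'],float)
def px2w(c,uv,z):
    K,D=KD(c); p=cv2.undistortPoints(np.array(uv,float).reshape(-1,1,2),K,D).reshape(-1,2)
    T=np.array(c['T']); d=np.c_[p[:,0],-p[:,1],-np.ones(len(p))]@T[:3,:3].T; o=T[:3,3]
    z=np.broadcast_to(np.asarray(z,float),(len(p),))
    return o+d*((z-o[2])/d[:,2])[:,None]
def w2px(c,P):
    K,D=KD(c); T=np.array(c['T']); q=(np.atleast_2d(P)-T[:3,3])@T[:3,:3]; q=q*[1,-1,-1]
    return cv2.projectPoints(q,np.zeros(3),np.zeros(3),K,D)[0].reshape(-1,2)
def crop(fn,x0,y0,x1,y1,s,out):
    im=cv2.imread(f'pics/{fn}.png')[y0:y1,x0:x1]; cv2.imwrite(f'pics/{out}.png',cv2.resize(im,None,fx=s,fy=s,interpolation=cv2.INTER_CUBIC))
E
python3 - <<'E'
from h import *
from workcell import ctrl
print(ctrl.read_state())
for n in ['scene','top','wrist']:
    c=snap(n,n+'0'); print(n,c['T'].round(3).tolist() if hasattr(c['T'],'round') else c['T'])
E
```

```text
{'time': 0.0, 'joint_positions': array([ 1.12600702e+00,  3.14208734e-01, -4.80787657e-02,  1.21019370e+00,
       -9.25446430e-06,  1.57081218e+00]), 'qvel': array([-0.00076111, -0.00048644, -0.00030858, -0.00032545,  0.00136788,
        0.00033754]), 'effort': array([-8.65650491e-04, -5.39583492e+01,  3.39754057e+01,  1.90762302e-02,
        1.27183048e-04,  5.01922941e-06]), 'position': array([0.25796777, 0.54121065, 0.30304496]), 'ee_rot': array([-6.92872366e-01, -3.06386154e+00,  2.58433041e-03]), 'force': array([-0.17440716, -0.42456191, -0.24415713]), 'wrist_torque': array([ 0.01368362, -0.00751968,  0.02612961]), 'gripper_width': 1.004772472113487}
scene [[-0.873, -0.323, 0.365, 1.087], [0.487, -0.604, 0.63, 0.865], [0.017, 0.728, 0.685, 1.048], [0.0, 0.0, 0.0, 1.0]]
top [[0.014, 0.987, -0.162, 0.368], [-1.0, 0.012, -0.019, -0.027], [-0.016, 0.163, 0.987, 1.476], [0.0, 0.0, 0.0, 1.0]]
wrist [[0.43, -0.853, -0.294, 0.183], [0.903, 0.406, 0.142, 0.577], [-0.002, -0.327, 0.945, 0.374], [0.0, 0.0, 0.0, 1.0]]
```

View pics/scene0.png

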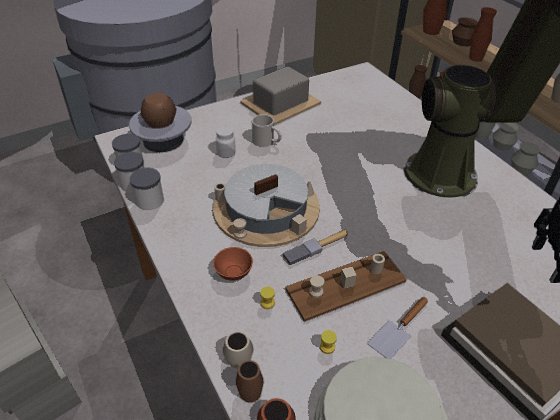

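View pics/top0.png

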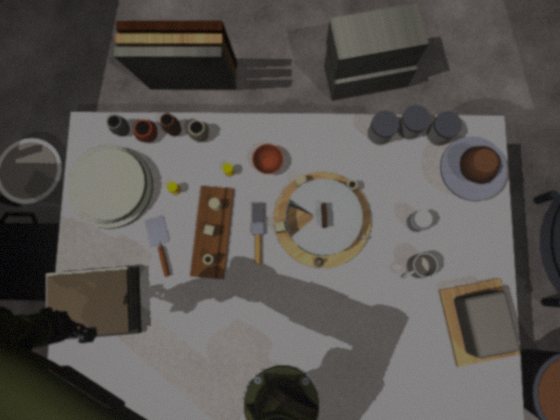

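View pics/wrist0.png

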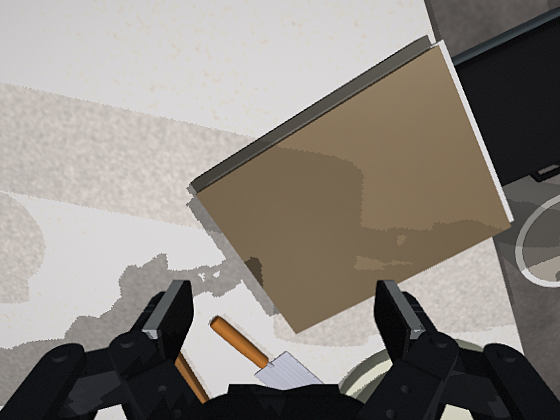

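The top view shows the drum at about (322,217), with its dark bar near (325,214). The ware board is near (213,232), with three buff props at (215,203), (209,230) and (208,259). There are yellow look-alikes at (228,169) and (174,187). Next I'll enlarge the crops.

```bash
python3 - <<'E'
from h import *
crop('top0',260,160,385,275,6,'c1'); crop('scene0',205,160,325,250,6,'c2'); crop('scene0',280,245,410,320,6,'c3'); crop('top0',180,180,250,285,5,'c4')
E
```

```text
(no output)
```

View pics/c1.png

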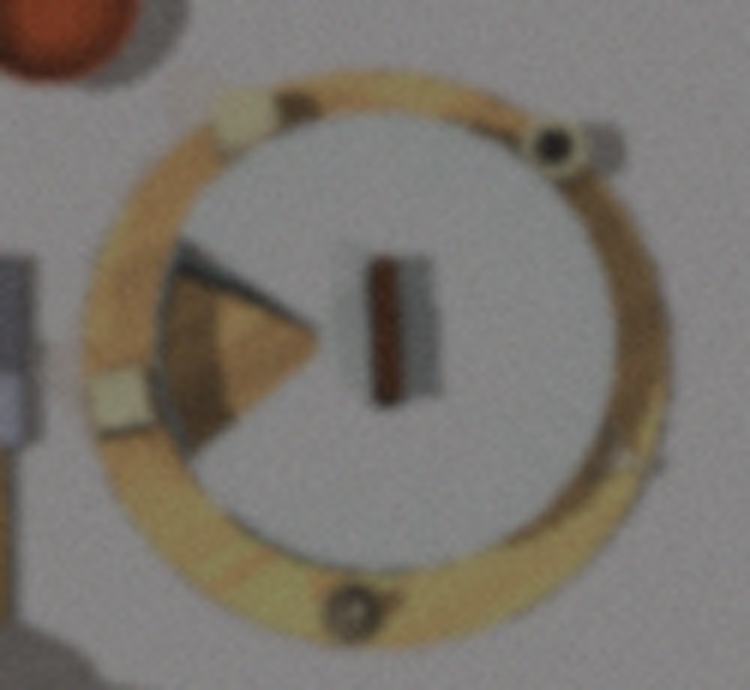

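View pics/c2.png

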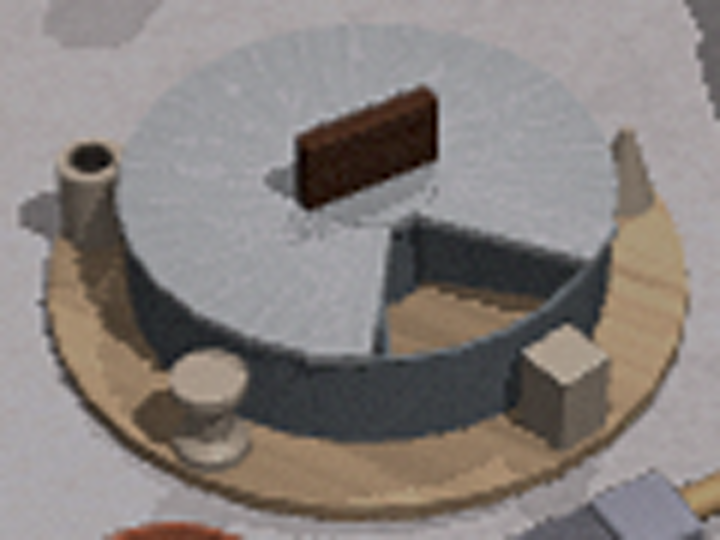

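View pics/c3.png

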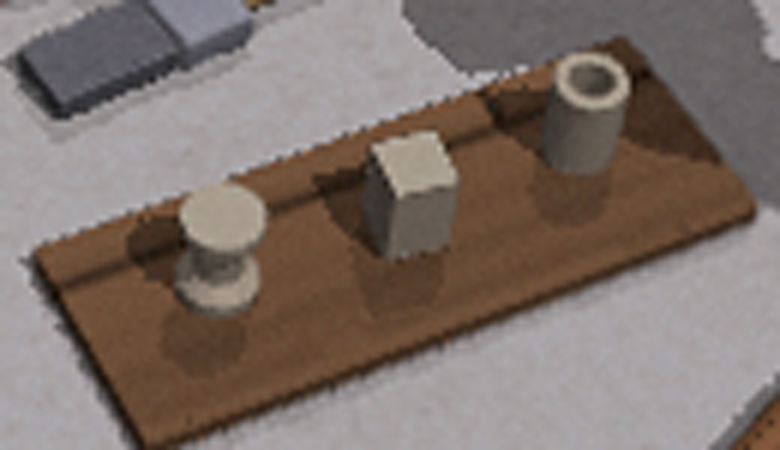

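View pics/c4.png

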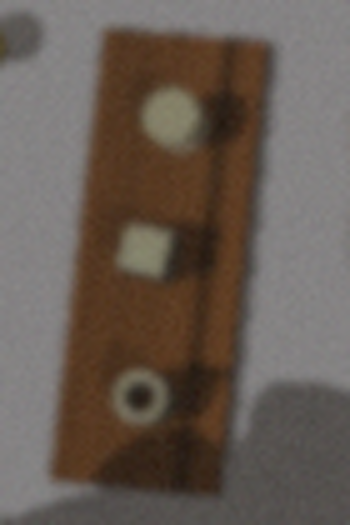

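The loose spool is the left prop on the board: scene (317,282), top (214,203). It has a narrow waist and flared ends. Beside it are the square block at (349,278) and the tube at (378,263). The two yellow look-alikes stand off the board and are excluded. The wanted sample is the spool at scene (240,222), top (301,180).

```bash
python3 - <<'E'
from h import *
t=load('top0'); s=load('scene0')
g1=lambda x,y:(260+x/6-.42,160+y/6-.42); g2=lambda x,y:(205+x/6-.42,160+y/6-.42); g3=lambda x,y:(280+x/6-.42,245+y/6-.42); g4=lambda x,y:(180+x/5-.4,180+y/5-.4)
def p(n,c,uv,z): print(n,px2w(c,uv,z).round(4).tolist())
p('sample top',t,[g1(246,120)],.058); p('sample scene',s,[g2(210,377)],.058)
p('sq top',t,[g1(120,398)],.058); p('sq scene',s,[g2(567,355)],.058)
p('tube top',t,[g1(553,147)],.058); p('tube scene',s,[g2(92,158)],.058)
p('bar ends top',t,[g1(386,258),g1(388,403)],.112)
p('bar corners scene',s,[g2(298,134),g2(306,140),g2(437,92),g2(427,87)],.112)
p('apex top',t,[g1(317,340)],.072);p('apex scene',s,[g2(416,215)],.072)
p('rim corners top',t,[g1(178,240),g1(185,458)],.072); p('rim scene',s,[g2(378,353),g2(588,262)],.072)
p('spool top',t,[g4(172,116)],.06); p('spool scene',s,[g3(223,217)],.06)
p('block',t,[g4(147,250)],.06);p('block s',s,[g3(413,162)],.06)
p('bowl',t,[(268,158)],.045)
p('lid rim top',t,[g1(395,112),g1(395,572),g1(157,340),g1(613,340)],.072)
E
```

```text
sample top [[0.7008, -0.0516, 0.058]]
sample scene [[0.6998, -0.0496, 0.058]]
sq top [[0.5502, 0.0134, 0.058]]
sq scene [[0.548, 0.0154, 0.058]]
tube top [[0.6879, -0.2154, 0.058]]
tube scene [[0.6853, -0.2156, 0.058]]
bar ends top [[0.6168, -0.1226, 0.112], [0.5424, -0.1236, 0.112]]
bar corners scene [[0.6144, -0.1267, 0.112], [0.6131, -0.1211, 0.112], [0.5416, -0.1231, 0.112], [0.544, -0.1287, 0.112]]
apex top [[0.5802, -0.0894, 0.072]]
apex scene [[0.5712, -0.0892, 0.072]]
rim corners top [[0.6325, -0.0161, 0.072], [0.5174, -0.0212, 0.072]]
rim scene [[0.6311, -0.0145, 0.072], [0.5153, -0.0218, 0.072]]
spool top [[0.6216, 0.2238, 0.06]]
spool scene [[0.6207, 0.2259, 0.06]]
block [[0.5354, 0.2362, 0.06]]
block s [[0.5353, 0.2391, 0.06]]
bowl [[0.7751, 0.0553, 0.045]]
lid rim top [[0.7027, -0.1302, 0.072], [0.4598, -0.1301, 0.072], [0.5792, -0.0058, 0.072], [0.582, -0.2437, 0.072]]
```

>>> move_arm:
  moves:
    - [0,[0,0,0],[0,0,-0.09]]
    - [0,[0,0,0],[0,0,-0.09]]
    - [0,[0,0,0],[0,0,-0.09]]
    - [0,[0,0,0],[0,0,-0.03]]
    - [0,[0,0,0],[0,0,0]]

```text
time: 0.65
position: [0.2581, 0.5415, 0.3035]
ee_rot: [0.042, -3.141, 0.001]
force: [0.5, -0.8, -0.0]
gripper_width: 1.001
```

```bash
cat >> h.py <<'E'
def st():
    from workcell import ctrl
    s=ctrl.read_state(); r=R.from_rotvec(s['ee_rot']); y=r.as_matrix()[:,1]
    print('t',s['time'].__round__(2),'pos',s['position'].round(4),'yaw_y',np.degrees(np.arctan2(y[1],y[0])).round(2),'tilt z',r.as_matrix()[:,2].round(4),'j',s['joint_positions'].round(3),'F',s['force'].round(1),'w',round(s['gripper_width'],3)); return s
def delta(target,yaw=None,tool=None):
    s=st(); M=R.from_rotvec(s['ee_rot']).as_matrix(); d=M.T@(np.array(target)-s['position'])
    print('shift frac',(d/.3).round(4))
    if yaw is not None:
        yw=np.radians(yaw); yv=np.array([np.cos(yw),np.sin(yw),0]); z=np.array([0,0,-1.]); x=np.cross(yv,z)
        W=np.c_[x,yv,z]; print('turn frac',(R.from_matrix(M.T@W).as_rotvec()/(np.pi/2)).round(4))
E
python3 - <<'E'
from h import *
from scipy.optimize import least_squares
S=np.array([[.7003,-.0506],[.549,.0144],[.6866,-.2155]]); a=np.radians([0,72,288])
f=lambda p:(p[:2]+.141*np.c_[np.cos(p[2]+a),np.sin(p[2]+a)]-S).ravel()
r=least_squares(f,[.58,-.125,.55]); print(r.x,np.degrees(r.x[2]),r.fun)
delta([.579,-.1245,.25],91.6)
E
```

```text
[ 0.58007672 -0.12300448  0.54008697] 30.94470402472601 [ 7.07334944e-04  9.92129385e-05 -5.08776791e-04  1.22465346e-05
 -1.98558207e-04 -1.11459505e-04]
t 0.65 pos [0.2581 0.5415 0.3035] yaw_y 91.52 tilt z [-3.e-04 -7.e-04 -1.e+00] j [ 1.126  0.314 -0.047  1.21  -0.     1.1  ] F [ 0.5 -0.8 -0. ] w 1.001
shift frac [-1.0106 -2.2473  0.1796]
turn frac [-0.0004 -0.0002 -0.0009]
```

>>> move_arm:
  moves:
    - [0,[-0.03,-0.07,0],[0,0,0]]
    - [0,[-0.067,-0.15,0],[0,0,0]]
    - [0,[-0.067,-0.15,0],[0,0,0]]
    - [0,[-0.067,-0.15,0],[0,0,0]]
    - [0,[-0.067,-0.15,0],[0,0,0]]
    - [0,[-0.067,-0.15,0],[0,0,0]]
    - [0,[-0.067,-0.15,0],[0,0,0]]
    - [0,[-0.067,-0.15,0],[0,0,0]]
    - [0,[-0.067,-0.15,0],[0,0,0]]
    - [0,[-0.067,-0.15,0],[0,0,0]]
    - [0,[-0.067,-0.15,0],[0,0,0]]
    - [0,[-0.067,-0.15,0],[0,0,0]]
    - [0,[-0.067,-0.15,0],[0,0,0]]
    - [0,[-0.067,-0.15,0],[0,0,0]]
    - [0,[-0.067,-0.15,0],[0,0,0]]
    - [0,[-0.04,-0.077,0],[0,0,0]]
    - [0,[0,0,0],[0,0,0]]
    - [0,[0,0,0],[0,0,0]]

```text
time: 2.45
position: [0.578, -0.1245, 0.3033]
ee_rot: [0.038, -3.14, -0.001]
force: [-0.8, -0.3, -0.7]
gripper_width: 1.004
```

```bash
python3 - <<'E'
from h import *
delta([.580,-.1238,.152],91.6)
snap('wrist','w1')
E
```

```text
t 2.45 pos [ 0.578  -0.1245  0.3033] yaw_y 91.39 tilt z [-1.2e-03  7.0e-04 -1.0e+00] j [-0.212  0.298 -0.069  1.205  0.    -0.237] F [-0.8 -0.3 -0.7] w 1.004
shift frac [-0.0073  0.002   0.5044]
turn frac [ 0.0005 -0.0007 -0.0023]
```

View pics/w1.png

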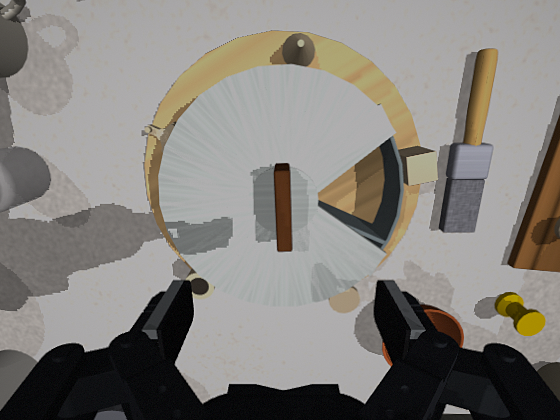

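The wrist view shows the drum below. The bar runs from (282,164) to (285,250), the opening points right with its apex at (318,204), the cone sample is at (300,50) and the spool sample at (344,298).

```bash
python3 - <<'E'
from h import *
c=load('w1')
p=px2w(c,[(282,164.5),(286,249)],.112); print(p.round(4),p.mean(0).round(4)); d=p[1]-p[0]; print(np.degrees(np.arctan2(d[1],d[0])))
p=px2w(c,[(318,204),(396,138),(383,248)],.072); print(p.round(4))
for q in p[1:]: print(np.degrees(np.arctan2(q[1]+.1235,q[0]-.58)))
p=px2w(c,[(344,298)],.058);print(p.round(4))
crop('w1',240,140,360,320,4,'w1c')
E
```

```text
[[ 0.5403 -0.1269  0.112 ]
 [ 0.6162 -0.1215  0.112 ]] [ 0.5783 -0.1242  0.112 ]
4.019826776703855
[[ 0.5854 -0.0905  0.072 ]
 [ 0.5201 -0.0222  0.072 ]
 [ 0.6312 -0.0204  0.072 ]]
120.60453472455173
63.592247717674304
[[ 0.7011 -0.0523  0.058 ]]
```

View pics/w1c.png

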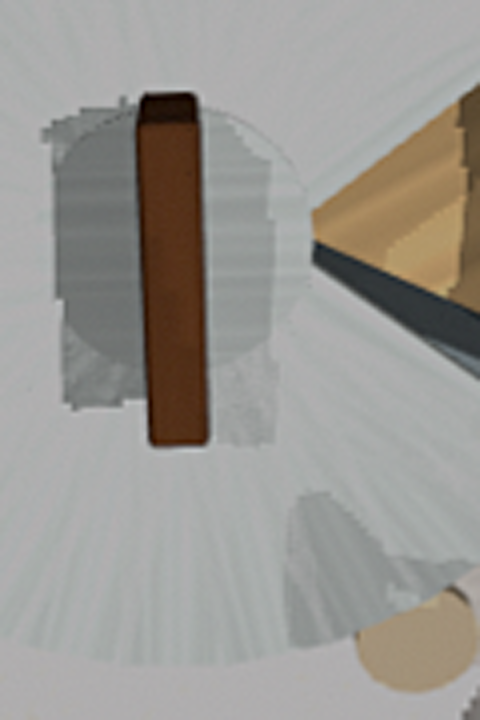

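>>> move_arm:
  moves:
    - [0,[-0.005,0.002,0.1],[0,0,-0.005]]
    - [0,[0,0,0.1],[0,0,0]]
    - [0,[0,0,0.1],[0,0,0]]
    - [0,[0,0,0.1],[0,0,0]]
    - [0,[0,0,0.06],[0,0,0]]
    - [0,[0,0,0.04],[0,0,0]]
    - [0,[0,0,0],[0,0,0]]

```text
time: 3.2
position: [0.5785, -0.1223, 0.1526]
ee_rot: [0.056, -3.138, -0.001]
force: [-0.7, -0.6, 0.5]
gripper_width: 0.995
```

```bash
python3 - <<'E'
from h import *
delta([.580,-.1238,.152],92)
E
```

```text
t 3.2 pos [ 0.5785 -0.1223  0.1526] yaw_y 92.03 tilt z [-2.7e-03  7.0e-04 -1.0e+00] j [-0.208  0.4   -0.285  0.889  0.    -0.244] F [-0.7 -0.6  0.5] w 0.995
shift frac [-0.0048 -0.005   0.0021]
turn frac [ 0.0005 -0.0017  0.0004]
```

Next I'll close on the bar.

>>> move_arm:
  moves:
    - [0.5,[-0.003,-0.005,0],[0,0,0]]
    - [0.7,[0,0,0],[0,0,0]]
    - [1,[0,0,0],[0,0,0]]
    - [1,[0,0,0],[0,0,0]]
    - [1,[0,0,0],[0,0,0]]
    - [1,[0,0,0],[0,0,0]]
    - [1,[0,0,0],[0,0,0]]
  grip_force: 40

```text
time: 3.9
position: [0.581, -0.1249, 0.1545]
ee_rot: [-0.054, 3.14, 0.001]
force: [-1.4, 2.3, 5.0]
gripper_width: 0.159
```

```bash
python3 - <<'E'
from h import *
st(); c=snap('wrist','w2')
E
```

```text
t 3.9 pos [ 0.581  -0.1249  0.1545] yaw_y 91.97 tilt z [ 9.e-04  5.e-04 -1.e+00] j [-0.212  0.401 -0.279  0.89   0.001 -0.246] F [-1.4  2.3  5. ] w 0.159
```

View pics/w2.png

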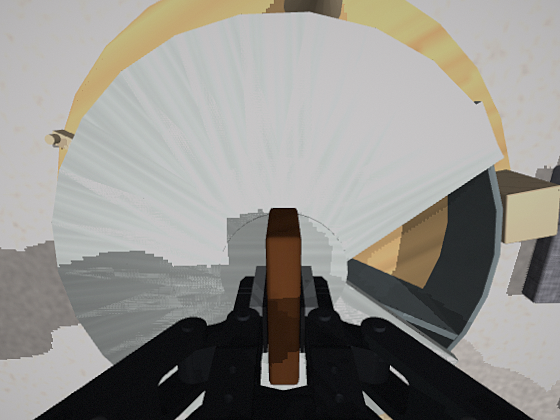

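The bar is gripped, with the jaws on both sides at about (283,300) and a 13.5 mm opening. Next I'll turn it clockwise by about 61°.

>>> move_arm:
  moves:
    - [1,[0,0,0],[0,0,0.04]]
    - [1,[0,0,0],[0,0,0.08]]
    - [1,[0,0,0],[0,0,0.08]]
    - [1,[0,0,0],[0,0,0.08]]
    - [1,[0,0,0],[0,0,0.08]]
    - [1,[0,0,0],[0,0,0.08]]
    - [1,[0,0,0],[0,0,0.08]]
    - [1,[0,0,0],[0,0,0.08]]
    - [1,[0,0,0],[0,0,0.05]]
    - [1,[0,0,0],[0,0,0.03]]
    - [1,[0,0,0],[0,0,0]]
    - [1,[0,0,0],[0,0,0]]
    - [1,[0,0,0],[0,0,0]]

```text
time: 5.25
position: [0.581, -0.1249, 0.1545]
ee_rot: [1.552, 2.731, 0.001]
force: [-0.7, 2.4, 5.5]
gripper_width: 0.155
```

```bash
python3 - <<'E'
from h import *
st(); snap('wrist','w3')
E
```

```text
t 5.25 pos [ 0.581  -0.1249  0.1545] yaw_y 30.77 tilt z [ 9.e-04  4.e-04 -1.e+00] j [-0.212  0.401 -0.279  0.89   0.001  0.822] F [-0.7  2.4  5.5] w 0.155
```

View pics/w3.png

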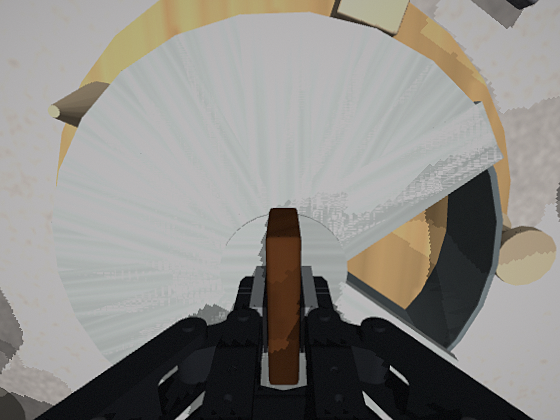

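The opening (apex about (347,272)) now faces the spool sample at (525,255). I'll release the bar, rise and check.

>>> move_arm:
  moves:
    - [0.5,[0,0,0],[0,0,0]]
    - [0,[0,0,0],[0,0,0]]
    - [0,[0,0,0],[0,0,0]]
    - [0,[0,0,0],[0,0,0]]
    - [0,[0,0,0],[0,0,0]]
    - [0,[0,0,0],[0,0,0]]
    - [0,[0,0,-0.06],[0,0,0]]
    - [0,[0,0,-0.12],[0,0,0]]
    - [0,[0,0,-0.12],[0,0,0]]
    - [0,[0,0,-0.12],[0,0,0]]
    - [0,[0,0,-0.1],[0,0,0]]
    - [0,[0,0,0],[0,0,0]]

```text
time: 6.5
position: [0.5828, -0.1255, 0.315]
ee_rot: [1.549, 2.724, 0.004]
force: [0.7, -0.4, -0.1]
gripper_width: 1.0
```

```bash
python3 - <<'E'
from h import *
st(); snap('wrist','w4'); snap('scene','s4')
crop('s4',205,160,325,250,6,'s4c')
E
```

```text
t 6.5 pos [ 0.5828 -0.1255  0.315 ] yaw_y 30.76 tilt z [ 0.0079 -0.0017 -1.    ] j [-0.212  0.296 -0.045  1.221 -0.     0.822] F [ 0.7 -0.4 -0.1] w 1.0
```

View pics/w4.png

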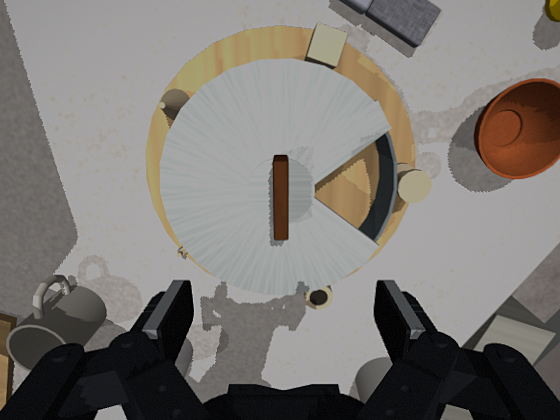

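View pics/s4.png

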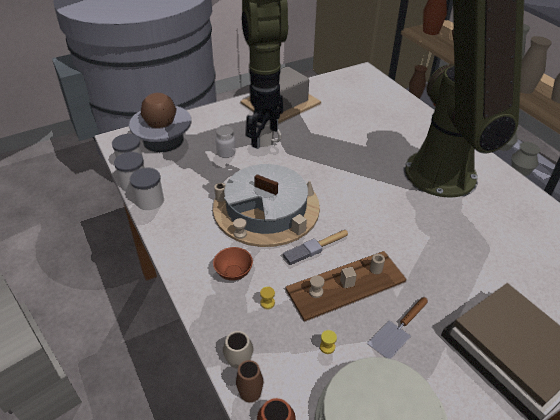

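The wrist view shows the opening's apex at (316,190) and its rim corners at (388,132) and (376,242). The spool sample is centred at (414,185), the tube at (319,297) and the square at (328,44).

```bash
python3 - <<'E'
from h import *
c=load('w4'); an=lambda q:np.degrees(np.arctan2(q[1]+.1235,q[0]-.58)).round(2)
for n,uv,z in [('rimA',(388,132),.072),('rimB',(376,242),.072),('apex',(316,190),.072),('sample',(415,185.5),.058),('tube',(319,297),.058),('square',(328,44),.058),('bar1',(281,162),.112),('bar2',(281,240),.112)]:
    q=px2w(c,[uv],z)[0]; print(n,q.round(4),an(q))
crop('w4',250,110,450,310,3,'w4c')
print([w2px(c,[[.58+.076*np.cos(.541),-.1235+.076*np.sin(.541),.012]]).round(1)])
delta([.621,.225,.315])
E
```

```text
rimA [ 0.6405 -0.0234  0.072 ] 58.87
rimB [ 0.6984 -0.1219  0.072 ] 0.77
apex [ 0.6122 -0.1065  0.072 ] 27.88
sample [ 0.7025 -0.0514  0.058 ] 30.48
tube [ 0.6894 -0.2175  0.058 ] -40.65
square [0.5505 0.0129 0.058 ] 102.22
bar1 [ 0.564  -0.0942  0.112 ] 118.67
bar2 [ 0.6009 -0.1565  0.112 ] -57.7
[array([[344.4, 175.3]])]
t 6.6 pos [ 0.5811 -0.1252  0.3104] yaw_y 30.76 tilt z [ 1.6e-03 -4.0e-04 -1.0e+00] j [-0.212  0.299 -0.051  1.218 -0.     0.822] F [ 0.5  1.2 -0.3] w 0.998
shift frac [ 0.9349  0.7115 -0.0154]
```

View pics/w4c.png

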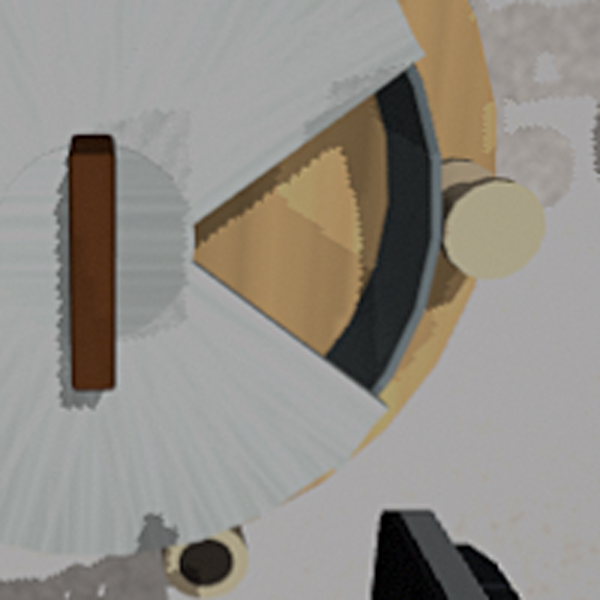

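The opening's middle is at about 30–31° and the drum's +x at about 30.7°, so it is lined up within about 1°. Before grasping, I'll measure the opening edges for finger clearance, the spool position and its nearest neighbours.

```bash
python3 - <<'E'
from h import *
c=load('w4'); g=lambda x,y:(250+x/3-.33,110+y/3-.33)
a=np.radians(30.8); Rm=np.array([[np.cos(a),np.sin(a)],[-np.sin(a),np.cos(a)]])
for p in [(193,222),(300,145),(423,55),(193,262),(290,335),(387,406),(493,228)]:
    q=px2w(c,[g(*p)],.072)[0]; print(p,(Rm@(q[:2]-[.58,-.1235])*1000).round(1))
s=load('s4');t=load('top0')
print('yellow',px2w(t,[(228,169),(174,187)],.046).round(3), px2w(s,[(267.5,293)],.044).round(3))
print('knife-ish', px2w(t,[(259,205),(259,222),(251,213),(258,262)],.01).round(3))
E
```

```text
(193, 222) [34.1  4.7]
(300, 145) [68.2 30.3]
(423, 55) [105.4  58.7]
(193, 262) [34.6 -9.2]
(290, 335) [ 69.2 -35.6]
(387, 406) [105.7 -62.8]
(493, 228) [135.1   2.5]
yellow [[0.736 0.185 0.046]
 [0.675 0.359 0.046]] [[0.739 0.19  0.044]]
knife-ish [[0.625 0.084 0.01 ]
 [0.568 0.082 0.01 ]
 [0.598 0.109 0.01 ]
 [0.438 0.083 0.01 ]]
```

>>> move_arm:
  moves:
    - [0,[0.117,0.089,0],[0,0,0]]
    - [0,[0.117,0.089,0],[0,0,0]]
    - [0,[0.117,0.089,0],[0,0,0]]
    - [0,[0.117,0.089,0],[0,0,0]]
    - [0,[0.117,0.089,0],[0,0,0]]
    - [0,[0.117,0.089,0],[0,0,0]]
    - [0,[0.117,0.089,0],[0,0,0]]
    - [0,[0.117,0.089,0],[0,0,0]]
    - [0,[0,0,0],[0,0,-0.09]]
    - [0,[0,0,0],[0,0,-0.09]]
    - [0,[0,0,0],[0,0,-0.09]]
    - [0,[0,0,0],[0,0,-0.09]]
    - [0,[0,0,0],[0,0,-0.09]]
    - [0,[0,0,0],[0,0,-0.09]]
    - [0,[0,0,0],[0,0,-0.09]]
    - [0,[0,0,0],[0,0,-0.09]]
    - [0,[0,0,0],[0,0,-0.09]]
    - [0,[0,0,0],[0,0,-0.09]]
    - [0,[0,0,0],[0,0,-0.09]]
    - [0,[0,0,0],[0,0,-0.01]]

```text
time: 8.6
position: [0.6199, 0.2252, 0.3077]
ee_rot: [0.834, -3.025, 0.0]
force: [-0.0, -0.5, -1.1]
gripper_width: 1.001
```

```bash
python3 - <<'E'
from h import *
delta([.621,.225,.104],120.8); snap('wrist','w5')
E
```

```text
t 8.6 pos [0.6199 0.2252 0.3077] yaw_y 120.83 tilt z [-0.0031 -0.0011 -1.    ] j [ 0.348  0.43   0.128  1.272 -0.    -0.19 ] F [-0.  -0.5 -1.1] w 1.001
shift frac [-0.0051 -0.0029  0.6791]
turn frac [ 0.0004 -0.0021  0.0003]
```

View pics/w5.png

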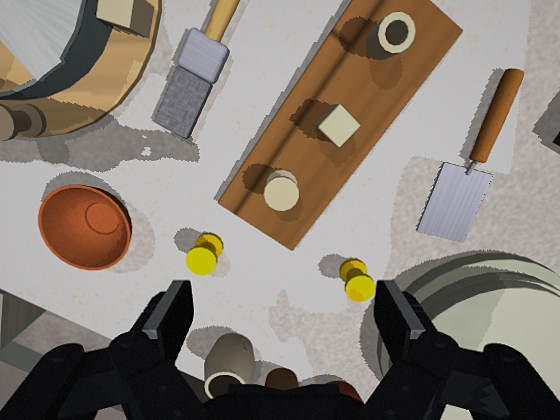

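The wrist view shows the spool's top disc centred at about (282,194) on the board, the block at (338,126), the tube at (397,33), and yellow look-alikes off the board at (204,252) and (355,280). I'll confirm with a crop.

```bash
python3 - <<'E'
from h import *
c=load('w5'); crop('w5',230,150,350,240,5,'w5c')
print(px2w(c,[(282,194.5)],.06).round(4), w2px(c,[[.621,.225,.06]]).round(1))
E
```

```text
[[0.6227 0.2245 0.06  ]] [[283.3 193.4]]
```

View pics/w5c.png

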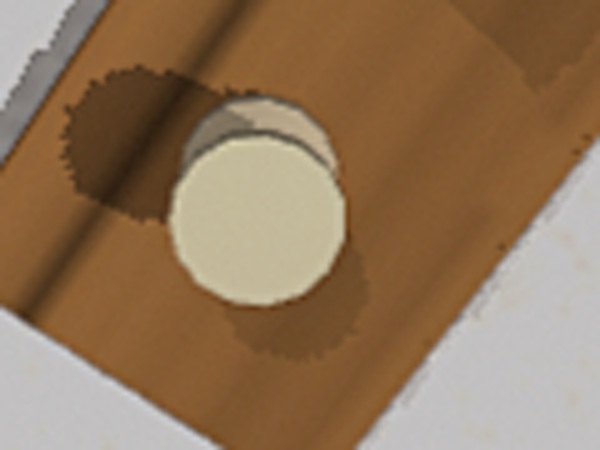

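The crop shows a pale disc with a second flange below it and a recess between them, so this is the loose buff spool. I'll descend.

>>> move_arm:
  moves:
    - [0,[-0.004,-0.004,0.1],[0,0,0]]
    - [0,[0,0,0.12],[0,0,0]]
    - [0,[0,0,0.12],[0,0,0]]
    - [0,[0,0,0.12],[0,0,0]]
    - [0,[0,0,0.1],[0,0,0]]
    - [0,[0,0,0.07],[0,0,0]]
    - [0,[0,0,0.04],[0,0,0]]
    - [0,[0,0,0.01],[0,0,0]]
    - [0,[0,0,0],[0,0,0]]

```text
time: 9.55
position: [0.6223, 0.2251, 0.1059]
ee_rot: [0.832, -3.029, 0.0]
force: [0.9, 0.8, 0.0]
gripper_width: 1.0
```

```bash
python3 - <<'E'
from h import *
delta([.6217,.2247,.104],120.8); snap('wrist','w6')
E
```

```text
t 9.55 pos [0.6223 0.2251 0.1059] yaw_y 120.71 tilt z [-1.e-04 -1.e-04 -1.e+00] j [ 0.347  0.56  -0.146  0.865  0.    -0.189] F [0.9 0.8 0. ] w 1.0
shift frac [0.0024 0.     0.0064]
turn frac [ 0.     -0.0001 -0.001 ]
```

View pics/w6.png

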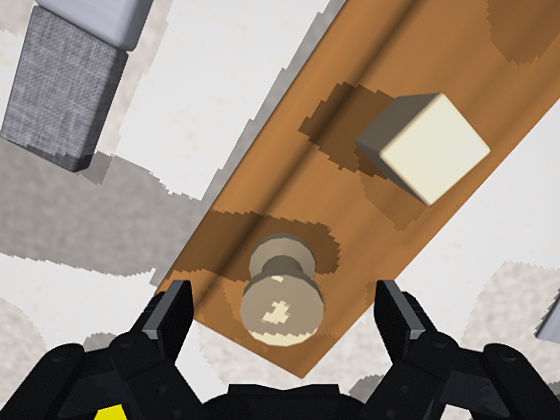

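The spool, its waist now visible, sits centred between the jaws at (283,310). I'll close gently.

>>> move_arm:
  moves:
    - [0.3,[0.002,0,0.006],[0,0,0]]
    - [0.45,[0,0,0],[0,0,0]]
    - [0.6,[0,0,0],[0,0,0]]
    - [0.8,[0,0,0],[0,0,0]]
    - [0.8,[0,0,0],[0,0,0]]
    - [0.8,[0,0,0],[0,0,0]]
  grip_force: 30

```text
time: 10.2
position: [0.6222, 0.2249, 0.1048]
ee_rot: [-0.833, 3.028, 0.0]
force: [-0.6, -0.0, 5.1]
gripper_width: 0.4
```

```bash
python3 - <<'E'
from h import *
st(); snap('wrist','w7'); snap('scene','s7'); crop('s7',270,200,420,320,5,'s7c')
E
```

```text
t 10.2 pos [0.6222 0.2249 0.1048] yaw_y 120.76 tilt z [ 1.1e-03  4.0e-04 -1.0e+00] j [ 0.347  0.56  -0.149  0.861 -0.    -0.19 ] F [-0.6 -0.   5.1] w 0.4
```

View pics/w7.png

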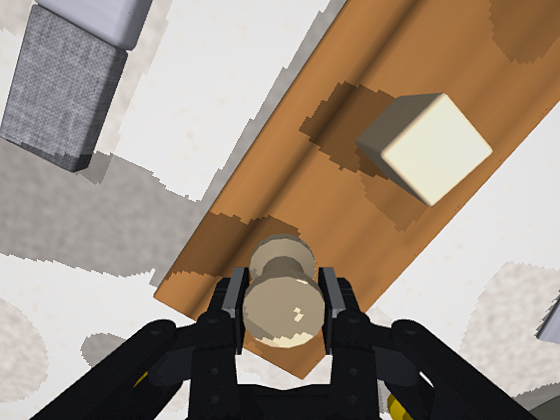

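View pics/s7c.png

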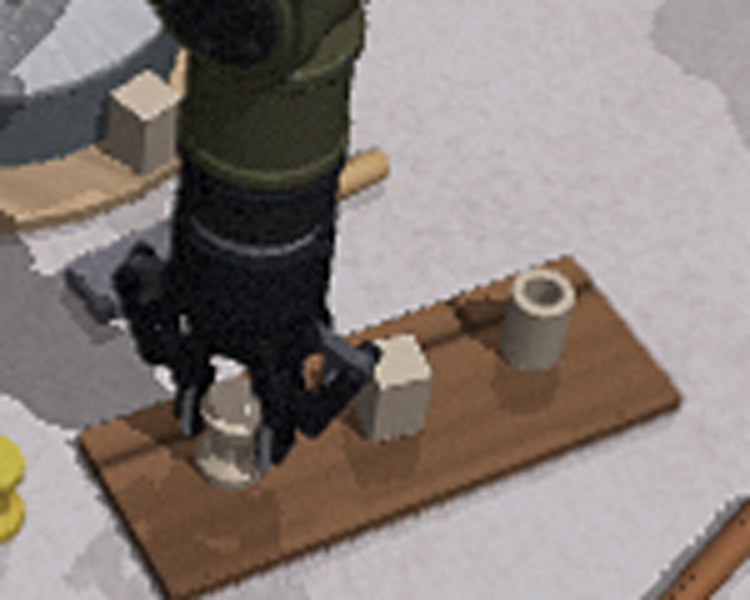

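```bash
python3 - <<'E'
from h import *
from scipy.optimize import least_squares
s=load('s7');w=load('w7'); P=np.array([.6222,.2249,0]); y=np.array([np.cos(np.radians(120.76)),np.sin(np.radians(120.76)),0])
for c,uvs in ((s,[(344.3,271),(342,277),(331,286),(294,259),(307,284),(323,291)]),(w,[(150,325),(140,345),(415,335),(215,285),(350,285)])):
  for uv in uvs:
    r=least_squares(lambda p:w2px(c,[P+p[0]*y+[0,0,p[1]]])[0]-uv,[0.0,.06]); print(uv,r.x.round(4),np.abs(r.fun).max().round(2))
E
```

```text
(344.3, 271) [0.0684 0.1398] 0.0
(342, 277) [0.065  0.1157] 0.0
(331, 286) [0.0407 0.0656] 0.0
(294, 259) [-0.0639  0.1037] 0.0
(307, 284) [-0.0238  0.0314] 0.0
(323, 291) [0.0214 0.0328] 0.0
(150, 325) [-0.0548  0.0684] 0.0
(140, 345) [-0.054   0.0799] 0.0
(415, 335) [0.05   0.0744] 0.0
(215, 285) [-0.0346  0.0377] 0.0
(350, 285) [0.032  0.0377] 0.0
```

The finger linkages spread to about ±45 mm at lid height, which is tight. I'll regrip 10 mm higher, still on the top flange, to gain clearance.

>>> move_arm:
  moves:
    - [0.4,[0,0,0],[0,0,0]]
    - [0.4,[0,0,0],[0,0,0]]
    - [0.4,[0,0,-0.016],[0,0,0]]
    - [0.4,[0,0,-0.017],[0,0,0]]
    - [0.4,[0,0,0],[0,0,0]]
    - [0.7,[0,0,0],[0,0,0]]
    - [0.8,[0,0,0],[0,0,0]]
    - [0.8,[0,0,0],[0,0,0]]
    - [0.8,[0,0,0],[0,0,0]]
  grip_force: 30

```text
time: 11.2
position: [0.622, 0.2248, 0.1144]
ee_rot: [-0.833, 3.028, 0.0]
force: [-0.5, -0.8, 5.3]
gripper_width: 0.401
```

```bash
python3 - <<'E'
from h import *
st(); snap('scene','s8'); crop('s8',270,200,420,320,5,'s8c')
E
```

```text
t 11.2 pos [0.622  0.2248 0.1144] yaw_y 120.76 tilt z [ 7.e-04  3.e-04 -1.e+00] j [ 0.347  0.551 -0.14   0.879 -0.    -0.19 ] F [-0.5 -0.8  5.3] w 0.401
```

View pics/s8c.png

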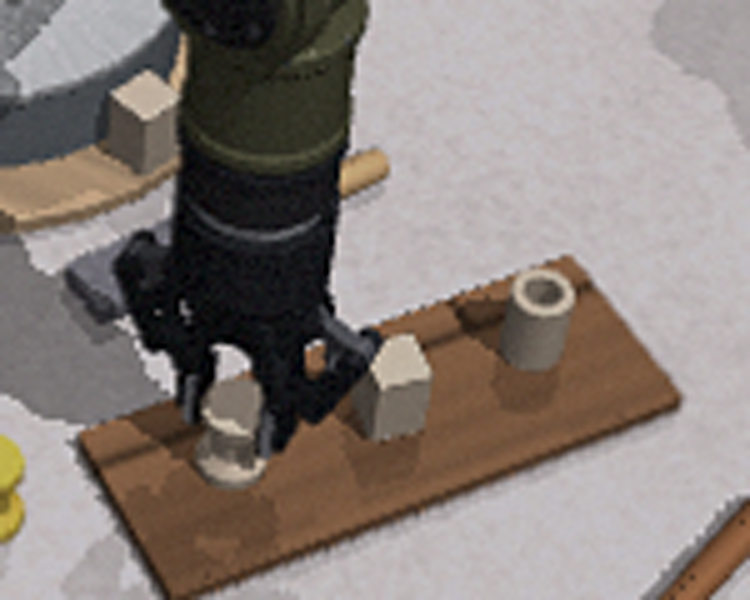

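The jaws now hold the top flange. I'll lift about 140 mm.

>>> move_arm:
  moves:
    - [0.8,[0,0,-0.03],[0,0,0]]
    - [0.8,[0,0,-0.06],[0,0,0]]
    - [0.8,[0,0,-0.1],[0,0,0]]
    - [0.8,[0,0,-0.1],[0,0,0]]
    - [0.8,[0,0,-0.1],[0,0,0]]
    - [0.8,[0,0,-0.07],[0,0,0]]
    - [0.8,[0,0,0],[0,0,0]]
    - [0.8,[0,0,0],[0,0,0]]

```text
time: 12.05
position: [0.6216, 0.2247, 0.2518]
ee_rot: [0.833, -3.029, -0.0]
force: [0.1, 0.8, -0.6]
gripper_width: 0.397
```

```bash
python3 - <<'E'
from h import *
delta([.6582,-.0769,.255],120.8); snap('wrist','w9')
E
```

```text
t 12.05 pos [0.6216 0.2247 0.2518] yaw_y 120.77 tilt z [-0.  0. -1.] j [ 0.347  0.451  0.033  1.152  0.    -0.19 ] F [ 0.1  0.8 -0.6] w 0.397
shift frac [ 0.4096 -0.9262 -0.0107]
turn frac [ 0.     -0.     -0.0003]
```

View pics/w9.png

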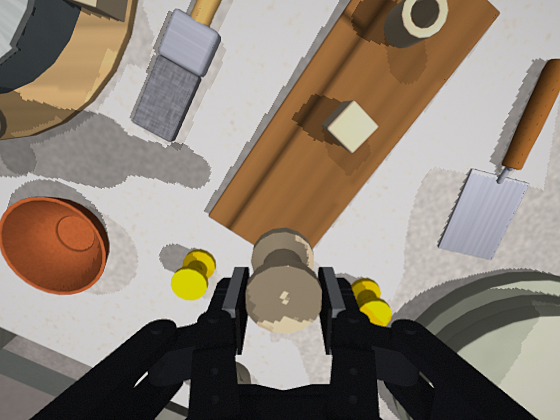

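The spool is held upright at (283,290) and clear of the board. I'll carry it over the opening.

>>> move_arm:
  moves:
    - [0.8,[0.02,-0.046,0],[0,0,0]]
    - [0.8,[0.04,-0.09,0],[0,0,0]]
    - [0.8,[0.05,-0.11,0],[0,0,0]]
    - [0.8,[0.05,-0.11,0],[0,0,0]]
    - [0.8,[0.05,-0.11,0],[0,0,0]]
    - [0.8,[0.05,-0.12,0],[0,0,0]]
    - [0.8,[0.05,-0.11,0],[0,0,0]]
    - [0.8,[0.04,-0.1,0],[0,0,0]]
    - [0.8,[0.04,-0.08,0],[0,0,0]]
    - [0.8,[0.02,-0.05,0],[0,0,0]]
    - [0.8,[0,0,0],[0,0,0]]
    - [0.8,[0,0,0],[0,0,0]]

```text
time: 13.3
position: [0.6577, -0.0768, 0.2512]
ee_rot: [0.832, -3.028, -0.002]
force: [-0.6, 0.6, -1.0]
gripper_width: 0.405
```

```bash
python3 - <<'E'
from h import *
delta([.6582,-.0769,.1124],120.8); snap('wrist','w10'); snap('scene','s10'); crop('s10',195,110,335,250,4,'s10c')
E
```

```text
t 13.3 pos [ 0.6577 -0.0768  0.2512] yaw_y 120.74 tilt z [-1.3e-03  8.0e-04 -1.0e+00] j [-1.170e-01  4.550e-01  3.700e-02  1.154e+00  1.000e-03 -6.530e-01] F [-0.6  0.6 -1. ] w 0.405
shift frac [-0.0015 -0.0016  0.4627]
turn frac [ 0.0009 -0.0005 -0.0007]
```

View pics/w10.png

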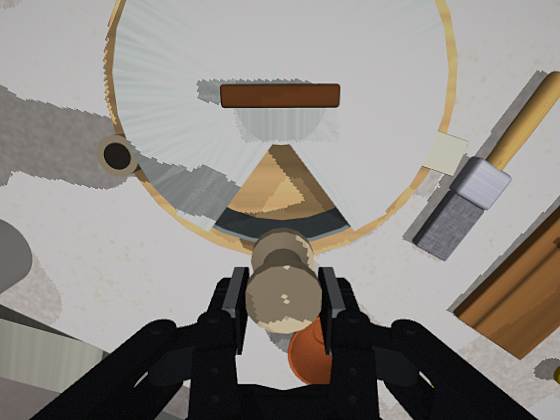

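View pics/s10c.png

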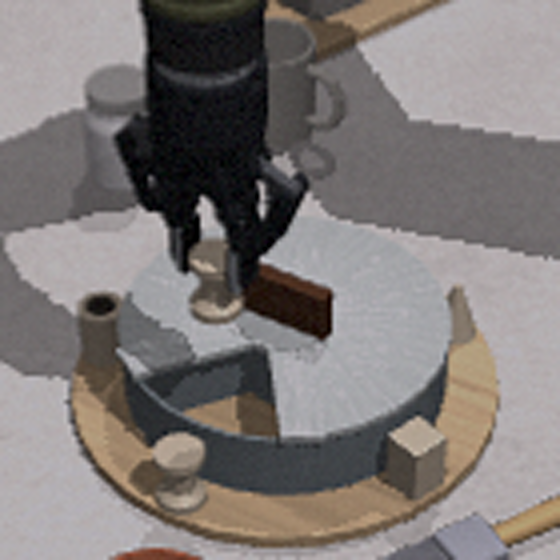

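The spool at (284,290), the opening's axis at x≈281 and the bar's centre at (281,96) are all in line. I'll descend part way.

>>> move_arm:
  moves:
    - [0.8,[0,0,0.06],[0,0,0]]
    - [0.8,[0,0,0.07],[0,0,0]]
    - [0.8,[0,0,0.06],[0,0,0]]
    - [0.8,[0,0,0.06],[0,0,0]]
    - [0.8,[0,0,0.05],[0,0,0]]
    - [0.8,[0,0,0.04],[0,0,0]]
    - [0.8,[0,0,0.03],[0,0,0]]
    - [0.8,[0,0,0],[0,0,0]]

```text
time: 14.2
position: [0.6574, -0.0765, 0.1396]
ee_rot: [0.833, -3.027, -0.001]
force: [-0.3, 0.1, -0.4]
gripper_width: 0.401
```

```bash
python3 - <<'E'
from h import *
delta([.6582,-.0769,.1124],120.8); snap('wrist','w11'); snap('scene','s11'); crop('s11',195,130,335,250,5,'s11c')
E
```

```text
t 14.2 pos [ 0.6574 -0.0765  0.1396] yaw_y 120.79 tilt z [-2.1e-03  3.0e-04 -1.0e+00] j [-0.116  0.531 -0.11   0.933  0.    -0.653] F [-0.3  0.1 -0.4] w 0.401
shift frac [-0.0017 -0.0025  0.0908]
turn frac [ 0.0008 -0.0011 -0.0001]
```

View pics/w11.png

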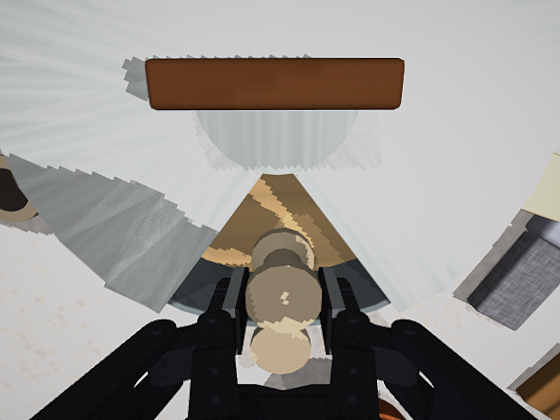

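View pics/s11c.png

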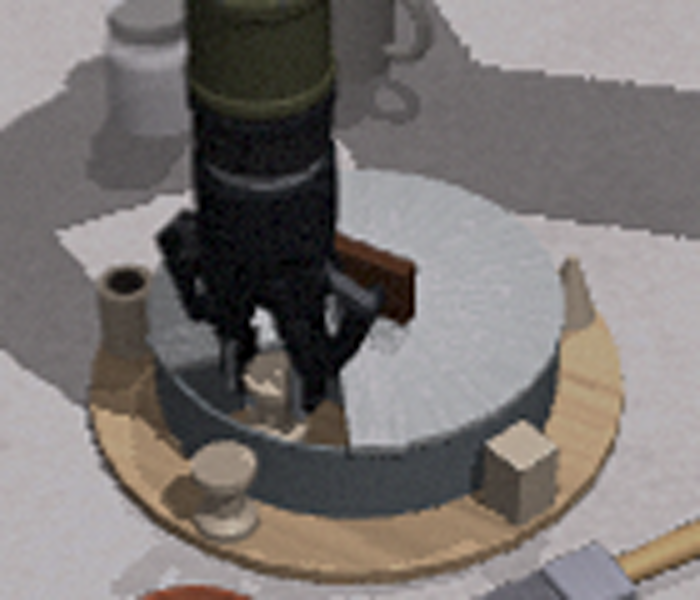

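The spool is inside the wedge with no contact (about 0 N). It sits at x=284 and the opening's axis is at about 280, so I'll nudge 1.5 mm left and lower it slowly.

>>> move_arm:
  moves:
    - [0.8,[0,-0.005,0.02],[0,0,0]]
    - [0.8,[0,0,0.02],[0,0,0]]
    - [0.8,[0,0,0.02],[0,0,0]]
    - [0.8,[0,0,0.01],[0,0,0]]
    - [0.8,[0,0,0.01],[0,0,0]]
    - [0.8,[0,0,0.005],[0,0,0]]
    - [0.8,[0,0,0],[0,0,0]]

```text
time: 15.0
position: [0.6588, -0.0782, 0.1152]
ee_rot: [0.833, -3.029, -0.0]
force: [-0.2, -0.2, -0.4]
gripper_width: 0.398
```

```bash
python3 - <<'E'
from h import *
delta([.6582,-.0769,.1124],120.8); snap('wrist','w12'); snap('scene','s12'); crop('s12',195,130,335,250,5,'s12c')
E
```

```text
t 15.0 pos [ 0.6588 -0.0782  0.1152] yaw_y 120.76 tilt z [-4.e-04  0.e+00 -1.e+00] j [-0.118  0.554 -0.132  0.885 -0.    -0.655] F [-0.2 -0.2 -0.4] w 0.398
shift frac [-0.0005  0.0046  0.0095]
turn frac [ 0.0002 -0.0002 -0.0004]
```

View pics/w12.png

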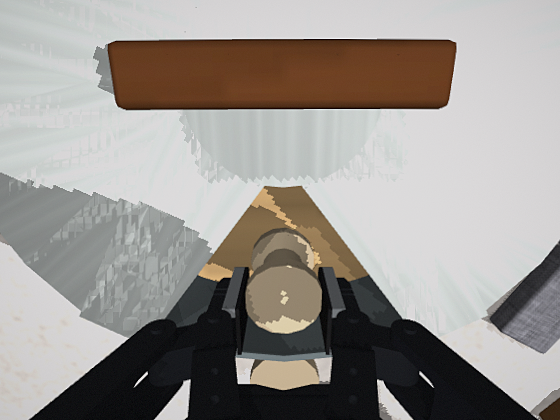

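View pics/s12c.png

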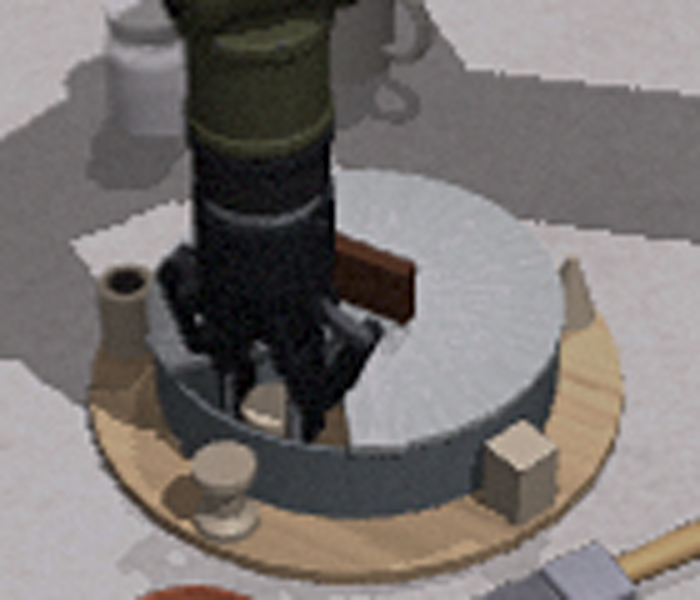

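Centred at x≈284. I'll lower the last 3 mm in small steps.

>>> move_arm:
  moves:
    - [0.8,[0,0,0.004],[0,0,0]]
    - [0.8,[0,0,0.003],[0,0,0]]
    - [0.8,[0,0,0.003],[0,0,0]]
    - [0.8,[0,0,0],[0,0,0]]
    - [0.8,[0,0,0],[0,0,0]]

```text
time: 15.6
position: [0.659, -0.0782, 0.1126]
ee_rot: [-0.833, 3.029, -0.0]
force: [-0.4, -0.0, 0.2]
gripper_width: 0.402
```

>>> move_arm:
  moves:
    - [0.8,[0,0,0.003],[0,0,0]]
    - [0.8,[0,0,0.003],[0,0,0]]
    - [0.8,[0,0,0],[0,0,0]]

```text
time: 15.9
position: [0.6594, -0.0782, 0.1124]
ee_rot: [-0.833, 3.028, -0.001]
force: [-2.4, -0.4, 10.6]
gripper_width: 0.4
```

The 10.6 N upward force means the foot is on the floor. I'll ease off and open only slightly.

>>> move_arm:
  moves:
    - [0.8,[0,0,-0.003],[0,0,0]]
    - [0.57,[0,0,0],[0,0,0]]
    - [0.55,[0,0,0],[0,0,0]]
    - [0.52,[0,0,0],[0,0,0]]
    - [0.52,[0,0,0],[0,0,0]]

```text
time: 16.4
position: [0.6588, -0.0782, 0.1113]
ee_rot: [0.833, -3.029, -0.0]
force: [-0.9, -1.1, -0.1]
gripper_width: 0.477
```

```bash
python3 - <<'E'
from h import *
st(); snap('wrist','w13'); snap('scene','s13'); crop('s13',195,130,335,250,5,'s13c')
E
```

```text
t 16.4 pos [ 0.6588 -0.0782  0.1113] yaw_y 120.77 tilt z [-5.e-04  0.e+00 -1.e+00] j [-0.118  0.558 -0.136  0.878 -0.    -0.655] F [-0.9 -1.1 -0.1] w 0.477
```

View pics/w13.png

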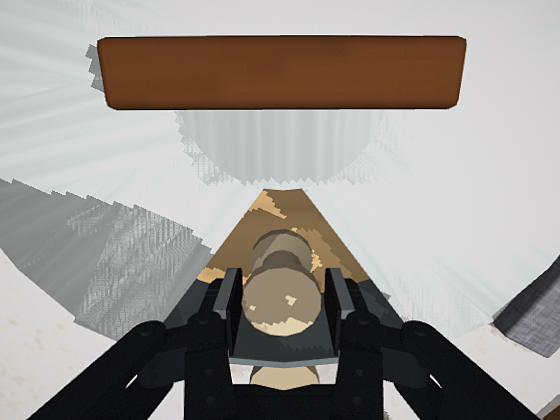

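The jaws at x≈232 and 340 have gaps on both sides of the spool, and the contact force is about 0. I'll rise straight up.

>>> move_arm:
  moves:
    - [0.52,[0,0,-0.02],[0,0,0]]
    - [0.52,[0,0,-0.04],[0,0,0]]
    - [0.52,[0,0,-0.06],[0,0,0]]
    - [0.52,[0,0,-0.08],[0,0,0]]
    - [0.52,[0,0,-0.1],[0,0,0]]
    - [0.52,[0,0,-0.1],[0,0,0]]
    - [0.52,[0,0,-0.1],[0,0,0]]
    - [0.52,[0,0,-0.1],[0,0,0]]
    - [0.52,[0,0,-0.05],[0,0,0]]
    - [0.52,[-0.08,0,0],[0,0,0]]
    - [0.52,[-0.08,0,0],[0,0,0]]
    - [0.52,[0,0,0],[0,0,0]]

```text
time: 17.7
position: [0.702, -0.0522, 0.3076]
ee_rot: [-0.835, 3.026, -0.0]
force: [-0.1, -0.2, -0.1]
gripper_width: 0.482
```

```bash
python3 - <<'E'
from h import *
st(); snap('wrist','w14'); snap('scene','s14'); crop('s14',195,150,335,250,5,'s14c')
E
```

```text
t 17.7 pos [ 0.702  -0.0522  0.3076] yaw_y 120.86 tilt z [ 2.4e-03  5.0e-04 -1.0e+00] j [-7.400e-02  5.160e-01  2.600e-01  1.312e+00  1.000e-03 -6.130e-01] F [-0.1 -0.2 -0.1] w 0.482
```

View pics/w14.png

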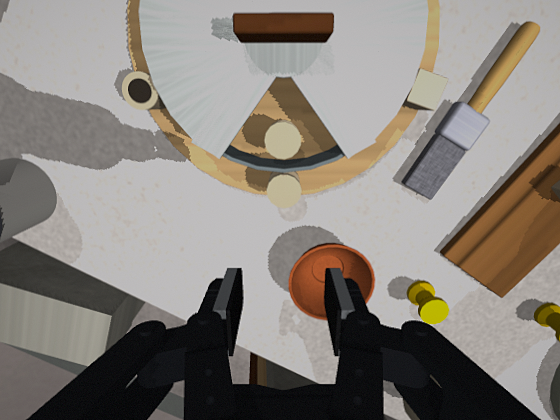

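View pics/s14c.png

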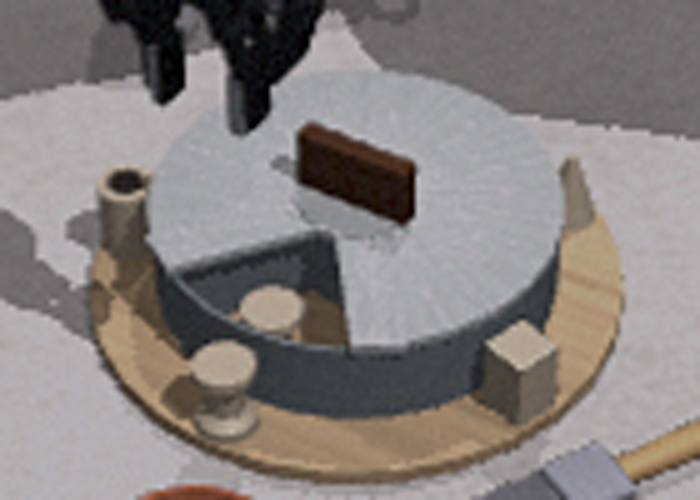

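The spool stands in the compartment: wrist (283,139), scene crop (272,312). The opening is centred on it and the sample is at (285,190). Next is a numeric check.

```bash
python3 - <<'E'
from h import *
w=load('w14');s=load('s14'); pk=np.array([.58+.076*np.cos(.538),-.1235+.076*np.sin(.538)])
a=px2w(w,[(283,139)],.058)[0]; b=px2w(s,[(195+272/5-.4,150+311/5-.4)],.058)[0]; print('spool',a.round(4),b.round(4),np.linalg.norm(a[:2]-pk).round(4),np.linalg.norm(b[:2]-pk).round(4))
p=px2w(w,[(222,157),(344,156)],.072); print([np.degrees(np.arctan2(q[1]+.1235,q[0]-.58)).round(1) for q in p])
p=px2w(w,[(234,14),(333,14)],.112); d=p[1]-p[0]; print('bar x yaw',np.degrees(np.arctan2(d[1],d[0])).round(1)-90)
q=px2w(w,[(285,191)],.058)[0]; print('sample dir',np.degrees(np.arctan2(q[1]+.1235,q[0]-.58)).round(1))
# two-view triangulated height
Ks=[KD(w),KD(s)]
from scipy.optimize import least_squares
f=lambda X:np.r_[w2px(w,[X])[0]-(283,139),w2px(s,[X])[0]-(195+272/5-.4,150+311/5-.4)]
r=least_squares(f,[.65,-.08,.06]); print('tri top',r.x.round(4),r.fun.round(1))
st()
E
```

```text
spool [ 0.6579 -0.0801  0.058 ] [ 0.6583 -0.0752  0.058 ] 0.0134 0.016
[np.float64(0.7), np.float64(59.0)]
bar x yaw 30.799999999999997
sample dir 30.6
tri top [ 0.658  -0.0798  0.054 ] [ 0.2 -0.1 -0.6 -0. ]
t 17.8 pos [ 0.7001 -0.0535  0.3071] yaw_y 120.8 tilt z [ 1.e-04 -3.e-04 -1.e+00] j [-0.076  0.514  0.256  1.312 -0.    -0.614] F [-0.1  0.2 -0.2] w 0.481
```

```bash
python3 -c "
from workcell import order
print(order.close_job())"
```

```text
the job is handed in; nothing more can be done
None
```

The lid is open over the spool compartment, and the loose spool is standing in it. I handed the job in at about 17.8 s of the 48 s allowed.

**What I did:** I gripped the lid's bar, turned it about 61° clockwise and let go while the spool was still on the board. I then picked the spool up by its top flange and lowered it until it touched the floor. Before that I had regripped it 10 mm higher, because the gripper's linkages would have come close to the lid. After releasing it I rose clear.

**Last checks:**
- **Lid:** the bar points to 30.8° and the spool sample lies at 30.6°. The opening's rim corners give 29.9°, so the lid is lined up within about 1° (limit about 6.9°).
- **Spool position:** it is 13–16 mm from the compartment centre (limit 50 mm), and it looked upright.
- **Spool height:** the two views put its top at 54 mm, against 58 mm expected. I take that as camera error, since the foot had pressed on the floor with about 10 N before release.
- **Disagreement:** the wrist and scene cameras differ by about 5 mm on the spool's position, which is well inside the limit.
- **Other objects:** I never touched any of the other loose things and none looked shifted, but I did not measure their positions again. The gripper was clear with about 0 N of force.

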